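# Find the tired spring mount and fold its tag down

### The arm

A 7-joint arm with a two-finger parallel gripper is mounted at the origin on the work surface. World frame = base frame: x ahead of the robot, y to its left, z up, the work surface at z = 0. Lengths are in m, angles in rad, forces in N, time in s.
With the tool pointing down it reaches from about 0.425 to 0.925 m from the base axis. Payload 6.8 kg.
Tool frame: the origin (TCP) lies between the finger pads; the fingertips stand finger_overhang ahead of it and the grasp point (between the pads) lies 6 mm ahead of it (finger_overhang is the distance from the TCP to the fingertips, in m); z points along the fingers, y is the line along which they close (so a half turn about z gives the same grasp; the last joint's range is limited). The gripper opens to 85 mm and grips with 20 to 120 N. Pads are 22 mm wide; open, the fingers measure 114 mm over their backs; the gripper's body (76 mm by 85 mm) begins 54 mm behind the grasp point. The pads swing forward as they close: fully open they stand 13 mm farther back than shut.
Start: joints at [-1.457, 0.477, 0.022, 1.555, -0.011, 1.109, -0.083], TCP at [0.148, 0.658, 0.256] pointing down, gripper open.
Joint ranges: [-2.96, 2.96], [-0.34, 2.1], [-1.41, 1.46], [0.24, 2.44], [-1.37, 4.51], [0.17, 1.92], [-2.96, 2.96]. Speed limits (rad/s): [2.39, 2.39, 3.14, 3.14, 3.14, 3.14, 3.14].

### API

Orientations are given as a unit quaternion [w, x, y, z].
In Python, from station import * gives the robot as it stands.
- The arm moves only by the tool drive_tool, never from a script. Its argument "increments" is a list of rows, each an object of numbers: "claw": the finger opening in m, from 0 to 0.0854; "dx", "dy", "dz": the shift along the tool's x, y, z in m; "wx", "wy", "wz": the turn, a rotation vector about the tool's x, y, z in degrees. A call has 1 to 20 rows; each row shifts and turns the commanded pose from where the row before left it, along the tool's axes as they then stand; what a row does not reach is not made up. A row lasts 1/8 s, in which the tool goes at most 62.5 mm and 10.7 degrees, less where a joint would pass 70% of its speed; a pose out of reach is approached as far as the arm can. A call with a gripper value outside its range is refused whole. The fingers move at their own pace and stop on an object; "newtons" is the grip in N (left out, the last holds). Time passes only in rows, so rows that do not move let the fingers close. It gives the time, the measured TCP pose, the force, the opening and the grip force at its end, in the units of the state.
- get_obs(): the state, without advancing time (a new reading comes with each control period).
- read_camera(name): name is "side" or "top"; returns (picture, depth): 400x640x3 uint8, red, green, blue; 400x640 float32, m along the optical axis (not along the pixel's ray), 0 where there is no reading.
- calibration(name): a dict with "intrinsics" (3x3 intrinsics, pixels), "R" (3x3) and "t" (3): a world point X has camera coordinates R X + t. Camera axes: x right, y down, z forward; pixel columns grow to the right and rows downward; lengths in m; the calibration is good to about 2 mm. A picture is of the moment at which its call begins. calibration takes no time and is no camera call.
- hand_in(): hands the job in; it is judged then, once.
The state is a dict: "t": time; "q": joint angles; "joint_vel": joint speeds; "joint_torque": joint torques, N m; "eef_pos": TCP position; "tool_rot": TCP orientation; "contact_force": force on the tool from outside, world axes, zero at the start; "torque": the same for the moment, N m; "gripper_width": opening from 0.0 (shut) to 1.0 (fully open); "grasp_force": force on a finger pad.
Only numpy, scipy, OpenCV 4.12 (cv2) and the standard library are available. Lean on these libraries where they do the work, as an engineer would, in place of code of your own. Each camera call takes 0.05 s, during which the arm holds its last target. There are 200 camera calls.

### The job

Three spring mounts from the pump stand in a row on the bench: going along the row from the robot's left to its right, press each round pad down with the fingertips until you feel its spring give, and let it up again. Then push the hinged tag of the softest mount down flat, leaving the other two tags raised. Only press and push: do not lift, tip or shift the mounts, and leave the other things on the bench where they are.

Things in the scene. Friction and masses are not known exactly. Their poses are not given: they have to be found in the camera images.
- mount_a: One of three look-alike loose spring mounts (0.9 kg); only pressing tells which is softest. Foot 132 x 76 mm spans x = -62 to +70 mm. Origin: its underside, z up. Axis of the round spring cup at x = -30 mm; hinge line (along y) of the tag at x = +54 mm, 18 mm up, so the tag lies beyond the cup as the robot sees it; it rises from the hinge towards the cup.
- pad_a_top (a point): Centre of the flat rubber top (39 mm across, on a 45 mm steel cup) of mount_a's sprung pad; 68 mm above the bench when not pressed. It moves down with the pad.
- pad_a (a joint): How far mount_a's pad is pressed: 0 up, 0.014 m bottomed; it springs back. Springs give from about 1 N and differ clearly: 6 N moves the firmest about 4 mm, the next 6 mm, the softest 11 mm; pressed 8 mm they push back with about 11, 8 and 4.6 N.
- tag_a_tip (a point): Middle of the free edge of mount_a's tag, an aluminium sheet 3 mm thick, 36 mm wide, reaching 42 mm from its hinge line towards the cup. Raised, this edge is about 42 mm above the bench; folded down the tag lies level, its upper face 19.5 mm above the bench and its edge 20 mm from the cup.
- tag_a (a joint): Fold of mount_a's tag: 0 fully raised (35 degrees above level), 0.61 rad down flat on its stop. Starts at 0 to 0.08. The stiff hinge keeps it where it is left; a straight push down of 1 to 8 N near its free edge folds it.
- mount_b: One of three look-alike loose spring mounts (0.9 kg); only pressing tells which is softest. Foot 132 x 76 mm spans x = -62 to +70 mm. Origin: its underside, z up. Axis of the round spring cup at x = -30 mm; hinge line (along y) of the tag at x = +54 mm, 18 mm up, so the tag lies beyond the cup as the robot sees it; it rises from the hinge towards the cup.
- pad_b_top (a point): Centre of the flat rubber top (39 mm across, on a 45 mm steel cup) of mount_b's sprung pad; 68 mm above the bench when not pressed. It moves down with the pad.
- pad_b (a joint): How far mount_b's pad is pressed: 0 up, 0.014 m bottomed; it springs back. Springs give from about 1 N and differ clearly: 6 N moves the firmest about 4 mm, the next 6 mm, the softest 11 mm; pressed 8 mm they push back with about 11, 8 and 4.6 N.
- tag_b_tip (a point): Middle of the free edge of mount_b's tag, an aluminium sheet 3 mm thick, 36 mm wide, reaching 42 mm from its hinge line towards the cup. Raised, this edge is about 42 mm above the bench; folded down the tag lies level, its upper face 19.5 mm above the bench and its edge 20 mm from the cup.
- tag_b (a joint): Fold of mount_b's tag: 0 fully raised (35 degrees above level), 0.61 rad down flat on its stop. Starts at 0 to 0.08. The stiff hinge keeps it where it is left; a straight push down of 1 to 8 N near its free edge folds it.
- mount_c: One of three look-alike loose spring mounts (0.9 kg); only pressing tells which is softest. Foot 132 x 76 mm spans x = -62 to +70 mm. Origin: its underside, z up. Axis of the round spring cup at x = -30 mm; hinge line (along y) of the tag at x = +54 mm, 18 mm up, so the tag lies beyond the cup as the robot sees it; it rises from the hinge towards the cup.
- pad_c_top (a point): Centre of the flat rubber top (39 mm across, on a 45 mm steel cup) of mount_c's sprung pad; 68 mm above the bench when not pressed. It moves down with the pad.
- pad_c (a joint): How far mount_c's pad is pressed: 0 up, 0.014 m bottomed; it springs back. Springs give from about 1 N and differ clearly: 6 N moves the firmest about 4 mm, the next 6 mm, the softest 11 mm; pressed 8 mm they push back with about 11, 8 and 4.6 N.
- tag_c_tip (a point): Middle of the free edge of mount_c's tag, an aluminium sheet 3 mm thick, 36 mm wide, reaching 42 mm from its hinge line towards the cup. Raised, this edge is about 42 mm above the bench; folded down the tag lies level, its upper face 19.5 mm above the bench and its edge 20 mm from the cup.
- tag_c (a joint): Fold of mount_c's tag: 0 fully raised (35 degrees above level), 0.61 rad down flat on its stop. Starts at 0 to 0.08. The stiff hinge keeps it where it is left; a straight push down of 1 to 8 N near its free edge folds it.
- bottle: Bystander: white sealant bottle with a green cap and nozzle, 70 mm across, 210 mm tall, standing to the robot's right. Origin: centre of its underside.
- gauges: Bystander: brass manifold with three round dial gauges on a wooden foot, 60 x 180 mm, 115 mm tall, standing to the robot's left. Origin: centre of its underside.
- spanner: Bystander: steel spanner, 170 mm long, lying flat beyond the mounts. Origin: centre of its underside.
- fitting: Bystander: small brass hex fitting, 26 mm across, 32 mm tall, standing beyond the mounts. Origin: centre of its underside.
Not all that is in view belongs to the job. Leave any blue or orange look-alike of the mount_a alone.

How it is judged:
On the way, in this order (a step that is already met when the one before it is completed fails the run):
1. the pad of the mount on the robot's left is pressed down at least 3 mm (((world y of mount_a above 0.09 m and value of joint pad_a above 0.003 m) or (world y of mount_b above 0.09 m and value of joint pad_b above 0.003 m) or (world y of mount_c above 0.09 m and value of joint pad_c above 0.003 m))), for 0.1 s.
2. the pad of the mount in the middle is pressed down at least 3 mm (((world y of mount_a between -0.09 and 0.09 m and value of joint pad_a above 0.003 m) or (world y of mount_b between -0.09 and 0.09 m and value of joint pad_b above 0.003 m) or (world y of mount_c between -0.09 and 0.09 m and value of joint pad_c above 0.003 m))), for 0.1 s.
3. the pad of the mount on the robot's right is pressed down at least 3 mm (((world y of mount_a below -0.09 m and value of joint pad_a above 0.003 m) or (world y of mount_b below -0.09 m and value of joint pad_b above 0.003 m) or (world y of mount_c below -0.09 m and value of joint pad_c above 0.003 m))), for 0.1 s.
4. the tag of the softest mount is folded down to within about 6 degrees of flat (value of joint tag_b above 0.5 rad), for 0.2 s.
At the end, for the whole second after the job is handed in: The softest mount's tag is folded down to within about 6 degrees of flat, the other two tags are still raised (folded less than 0.2 rad), all three pads are up again, the mounts stand level and at rest within 25 mm of where they were, and the bystanders within 30 mm (value of joint tag_b above 0.5 rad and value of joint each of tag_a, tag_c below 0.2 rad and value of joint each of pad_a, pad_b, pad_c below 0.002 m and distance of each of mount_a, mount_b, mount_c from where it was at the start of the episode below 0.025 m and angle between each of mount_a, mount_b, mount_c's own z axis and vertical below 0.05 rad and linear speed of each of mount_a, mount_b, mount_c below 0.01 m/s and distance of each of bottle, gauges, spanner, fitting from where it was at the start of the episode below 0.03 m); the robot touches nothing.
It fails at once if a mount is lifted off the bench (more than 8 mm) (height (world z) of any of mount_a, mount_b, mount_c above 0.008 m).
It fails at once if a mount is tipped by more than 10 degrees (angle between any of mount_a, mount_b, mount_c's own z axis and vertical above 0.17 rad).
It fails at once if a mount is shifted by more than 25 mm (distance of any of mount_a, mount_b, mount_c from where it was at the start of the episode above 0.025 m).
It fails at once if the tag of a firmer mount is pushed down (folded more than 0.35 rad) (value of joint any of tag_a, tag_c above 0.35 rad).
It fails at once if another thing on the bench is moved by more than 30 mm or lifted (distance of any of bottle, gauges, spanner, fitting from where it was at the start of the episode above 0.03 m).
It also fails if it takes over 48 s, if anything falls off the work surface, if the arm or the gripper's body presses on something with over 40 N, if the wrist force passes 120 N, or if a joint passes its speed limit or range.

## Working session

There is one attempt and no reset: what is moved stays moved. The work goes in short steps, Python scripts to look and compute and a tool call to move; the robot and the scene stay as the last step left them, time stands still between calls to the robot, and variables do not carry over. Pictures are saved under pics/ and viewed, at most 10 in all, crops included, and the job is handed in when it is done.

Besides the shell and the picture viewer there is one more tool, called after "Call:" as a command line: name --argument value ..., lists and objects as JSON in quotes. drive_tool: Moves the arm, as the interface text tells. Its arguments: {"type":"object","properties":{"increments":{"type":"array","items":{"type":"object","properties":{"claw":{"type":"number"},"dx":{"type":"number"},"dy":{"type":"number"},"dz":{"type":"number"},"wx":{"type":"number"},"wy":{"type":"number"},"wz":{"type":"number"}}}},"newtons":{"type":"number"}},"required":["increments"]}

```bash
mkdir -p pics; cat > h.py <<'E'
from station import *
import numpy as np, cv2
def world(name,depth,u,v):
    c=calibration(name);K=np.array(c["intrinsics"]);R=np.array(c["R"]);t=np.array(c["t"])
    p=np.linalg.inv(K)@np.array([u,v,1.])*depth
    return R.T@(p-t)
def plane(name,u,v,z):
    c=calibration(name);K=np.array(c["intrinsics"]);R=np.array(c["R"]);t=np.array(c["t"])
    d=R.T@np.linalg.inv(K)@np.array([u,v,1.]);o=-R.T@t
    return o+d*(z-o[2])/d[2]
def cloud(name,D):
    c=calibration(name);K=np.array(c["intrinsics"]);R=np.array(c["R"]);t=np.array(c["t"])
    v,u=np.mgrid[:400,:640]
    p=np.stack([(u-K[0,2])/K[0,0]*D,(v-K[1,2])/K[1,1]*D,D],-1)
    return (p-t)@R
E
python3 - <<'E'
from h import *
for n in("top","side"):
    I,D=read_camera(n);np.savez(n,I=I,D=D);cv2.imwrite(f"pics/{n}0.png",I[:,:,::-1])
    c=calibration(n);print(n,-np.array(c["R"]).T@c["t"])
o=get_obs();print({k:np.round(v,3) for k,v in o.items()})
try: print(finger_overhang)
except Exception as e: print(e)
E
```

```text
top [0.42143957 0.00799175 1.43067707]
side [ 0.02274134 -0.84217389  0.69714741]
{'t': np.float64(0.1), 'q': array([-1.457,  0.478,  0.022,  1.556, -0.011,  1.109, -0.083]), 'joint_vel': array([-0.   ,  0.   , -0.   , -0.004,  0.   ,  0.   ,  0.   ]), 'joint_torque': array([ 3.0000e-03, -5.9776e+01,  1.6130e+00, -2.8196e+01,  1.3000e-02,
        5.0000e-03,  0.0000e+00]), 'eef_pos': array([0.148, 0.658, 0.255]), 'tool_rot': array([-0.   ,  0.111,  0.994, -0.001]), 'contact_force': array([-1.095,  0.235,  0.486]), 'torque': array([0.046, 0.044, 0.   ]), 'grasp_force': np.float64(0.0), 'gripper_width': np.float64(1.0)}
0.025
```

View pics/top0.png

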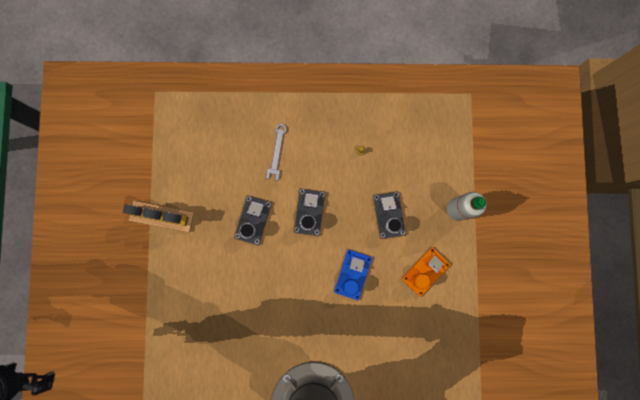

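View pics/side0.png

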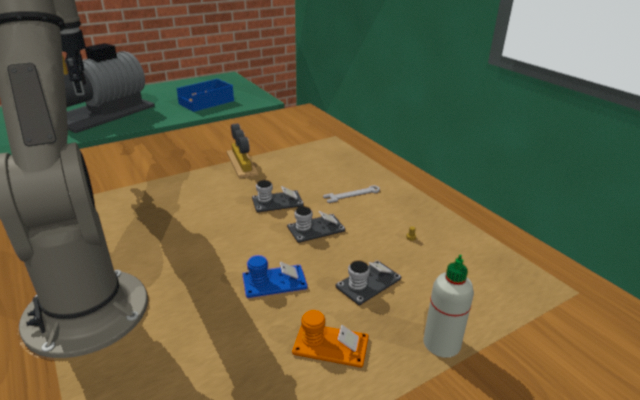

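Candidates in the top view are three dark mounts at (253,220), (310,212) and (389,215), a blue look-alike at (353,275) and an orange one at (427,272). I choose the three dark ones. Their cups are at about (247,232), (308,223) and (394,226), nearer the robot than the tags.

```bash
cat > m.py <<'E'
from h import *
def measure(I,D,n="top"):
    P=cloud(n,D);hsv=cv2.cvtColor(I,cv2.COLOR_RGB2HSV);out=[]
    for (u,v) in [(253,220),(310,212),(389,215)]:
        s=np.zeros((400,640),bool);s[v-34:v+35,u-26:u+27]=1
        foot=s&(P[...,2]>.006)&(P[...,2]<.09)
        X=P[foot&(P[...,2]<.02)][:,:2]
        r=cv2.minAreaRect(P[foot][:,:2].astype(np.float32))
        q=foot&(P[...,2]>.058);pad=P[q]
        tag=foot&(P[...,2]>.024)&(P[...,2]<.05)&(hsv[...,2]>130)&(hsv[...,1]<70);T=P[tag]
        pc=(pad.min(0)+pad.max(0))/2
        print("rect",np.round(r[0],3),np.round(r[1],3),round(r[2],1),"pad",pc.round(3),"med z",np.median(pad[:,2]).round(3),np.ptp(pad,0).round(3),len(pad))
        print("  tag",T.mean(0).round(3),T.max(0).round(3),len(T),"dir",np.degrees(np.arctan2(*(T.mean(0)-pc)[[1,0]])).round(1),"dist",np.linalg.norm((T.mean(0)-pc)[:2]).round(3))
E
python3 - <<'E'
from m import *
d=np.load("top.npz");measure(d["I"],d["D"])
P=cloud("top",d["D"]);print("bench z",P[290,200],"bottle",P[203,477],"gauges",P[216,160])
c=d["I"][160:290,215:425,::-1];cv2.imwrite("pics/crop.png",cv2.resize(c,None,fx=3.7,fy=3.7,interpolation=2))
E
```

```text
rect [0.513 0.173] [0.185 0.153] 1.2 pad [0.487 0.184 0.068] med z 0.066 [0.042 0.045 0.019] 196
  tag [0.549 0.167 0.033] [0.569 0.185 0.047] 108 dir -16.0 dist 0.064
rect [0.541 0.006] [0.192 0.15 ] 0.4 pad [0.511 0.014 0.068] med z 0.066 [0.04  0.042 0.019] 193
  tag [0.574 0.005 0.033] [0.593 0.022 0.044] 101 dir -8.2 dist 0.064
rect [ 0.535 -0.226] [0.155 0.198] 90.0 pad [ 0.503 -0.229  0.066] med z 0.067 [0.04  0.041 0.016] 189
  tag [ 0.565 -0.221  0.033] [ 0.584 -0.204  0.043] 103 dir 7.5 dist 0.062
bench z [0.3183642  0.32469301 0.00055689] bottle [ 0.5532418  -0.42645336  0.18265901] gauges [0.52551215 0.41845906 0.09332104]
```

View pics/crop.png

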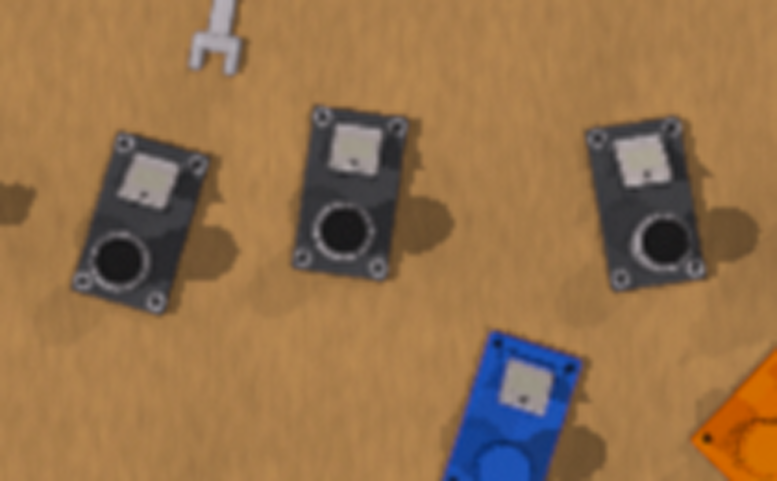

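The crop shows the three dark mounts, each with its raised grey tag beyond its cup. Pads measure 67 mm high and about 41 mm across, and tag tops about 44 mm, all matching the description. Next: shut the gripper and go above the left pad at (0.487, 0.184).

Call:
drive_tool --increments '[{"claw": 0,"dx": -0.036,"dy": -0.032},{"claw": 0,"dx": -0.036,"dy": -0.032},{"claw": 0,"dx": -0.036,"dy": -0.032},{"claw": 0,"dx": -0.036,"dy": -0.032},{"claw": 0,"dx": -0.036,"dy": -0.032},{"claw": 0,"dx": -0.036,"dy": -0.032},{"claw": 0,"dx": -0.036,"dy": -0.032},{"claw": 0,"dx": -0.036,"dy": -0.032},{"claw": 0,"dx": -0.036,"dy": -0.032},{"claw": 0,"dx": -0.036,"dy": -0.032},{"claw": 0,"dx": -0.036,"dy": -0.032},{"claw": 0,"dx": -0.036,"dy": -0.032},{"claw": 0},{"claw": 0}]'

```text
schema error: expected keys claw, dx, dy, dz, wx, wy, wz
```

```bash
cat > s.py <<'E'
from h import *
from scipy.spatial.transform import Rotation
import sys
o=get_obs();q=o["tool_rot"];R=Rotation.from_quat([*q[1:],q[0]]).as_matrix()
print("t",round(float(o["t"]),2),"p",o["eef_pos"].round(4),"F",o["contact_force"].round(2),"w",o["gripper_width"].round(3),"ztool",R[:,2].round(3))
if len(sys.argv)>2:
    g=np.array([float(a) for a in sys.argv[1:4]]);print("tool delta",(R.T@(g-o["eef_pos"])).round(4))
E
python3 s.py 0.487 0.184 0.11
```

```text
Traceback (most recent call last):
  File "s.py", line 5, in <module>
    print("t",round(float(o["t"]),2),"p",o["eef_pos"].round(4),"F",o["contact_force"].round(2),"w",o["gripper_width"].round(3),"ztool",R[:,2].round(3))
                                                                                                   ^^^^^^^^^^^^^^^^^^^^^^^^
AttributeError: 'float' object has no attribute 'round'
```

All keys are needed in each row.

Call:
drive_tool --increments '[{"claw": 0,"dx": -0.036,"dy": -0.032,"dz": 0,"wx": 0,"wy": 0,"wz": 0},{"claw": 0,"dx": -0.036,"dy": -0.032,"dz": 0,"wx": 0,"wy": 0,"wz": 0},{"claw": 0,"dx": -0.036,"dy": -0.032,"dz": 0,"wx": 0,"wy": 0,"wz": 0},{"claw": 0,"dx": -0.036,"dy": -0.032,"dz": 0,"wx": 0,"wy": 0,"wz": 0},{"claw": 0,"dx": -0.036,"dy": -0.032,"dz": 0,"wx": 0,"wy": 0,"wz": 0},{"claw": 0,"dx": -0.036,"dy": -0.032,"dz": 0,"wx": 0,"wy": 0,"wz": 0},{"claw": 0,"dx": -0.036,"dy": -0.032,"dz": 0,"wx": 0,"wy": 0,"wz": 0},{"claw": 0,"dx": -0.036,"dy": -0.032,"dz": 0,"wx": 0,"wy": 0,"wz": 0},{"claw": 0,"dx": -0.036,"dy": -0.032,"dz": 0,"wx": 0,"wy": 0,"wz": 0},{"claw": 0,"dx": -0.036,"dy": -0.032,"dz": 0,"wx": 0,"wy": 0,"wz": 0},{"claw": 0,"dx": -0.036,"dy": -0.032,"dz": 0,"wx": 0,"wy": 0,"wz": 0},{"claw": 0,"dx": -0.036,"dy": -0.032,"dz": 0,"wx": 0,"wy": 0,"wz": 0},{"claw": 0,"dx": 0,"dy": 0,"dz": 0,"wx": 0,"wy": 0,"wz": 0},{"claw": 0,"dx": 0,"dy": 0,"dz": 0,"wx": 0,"wy": 0,"wz": 0}]'

```text
t: 1.85
eef_pos: [0.4849, 0.1892, 0.256]
tool_rot: [-0.0, 0.111, 0.994, -0.0]
contact_force: [0.2, 0.0, 0.4]
gripper_width: 0.002
grasp_force: 0.0
```

```bash
sed -i 's/o\["gripper_width"\].round(3)/round(float(o["gripper_width"]),3)/' s.py; python3 s.py 0.487 0.184 0.11
```

```text
t 1.85 p [0.4849 0.1892 0.256 ] F [0.23 0.05 0.44] w 0.002 ztool [-0.001  0.    -1.   ]
tool delta [-0.0033 -0.0046  0.146 ]
```

Call:
drive_tool --increments '[{"claw": 0,"dx": -0.003,"dy": -0.005,"dz": 0.036,"wx": 0,"wy": 0,"wz": 0},{"claw": 0,"dx": 0,"dy": 0,"dz": 0.05,"wx": 0,"wy": 0,"wz": 0},{"claw": 0,"dx": 0,"dy": 0,"dz": 0.05,"wx": 0,"wy": 0,"wz": 0},{"claw": 0,"dx": 0,"dy": 0,"dz": 0.015,"wx": 0,"wy": 0,"wz": 0},{"claw": 0,"dx": 0,"dy": 0,"dz": 0,"wx": 0,"wy": 0,"wz": 0},{"claw": 0,"dx": 0,"dy": 0,"dz": 0,"wx": 0,"wy": 0,"wz": 0}]'

```text
t: 2.6
eef_pos: [0.4884, 0.1842, 0.107]
tool_rot: [0.001, 0.11, 0.994, 0.001]
contact_force: [0.1, 0.1, -0.5]
gripper_width: -0.001
grasp_force: 0.0
```

```bash
python3 - <<'E'
from h import *
I,D=read_camera("side");cv2.imwrite("pics/s1.png",cv2.resize(I[100:300,200:440,::-1],None,fx=3,fy=3,interpolation=2))
E
python3 s.py 0.487 0.184 0.085
```

```text
t 2.65 p [0.4884 0.1841 0.1071] F [-0.24 -1.3   0.3 ] w 0.001 ztool [ 0.003  0.002 -1.   ]
tool delta [ 0.0014 -0.0005  0.0221]
```

View pics/s1.png

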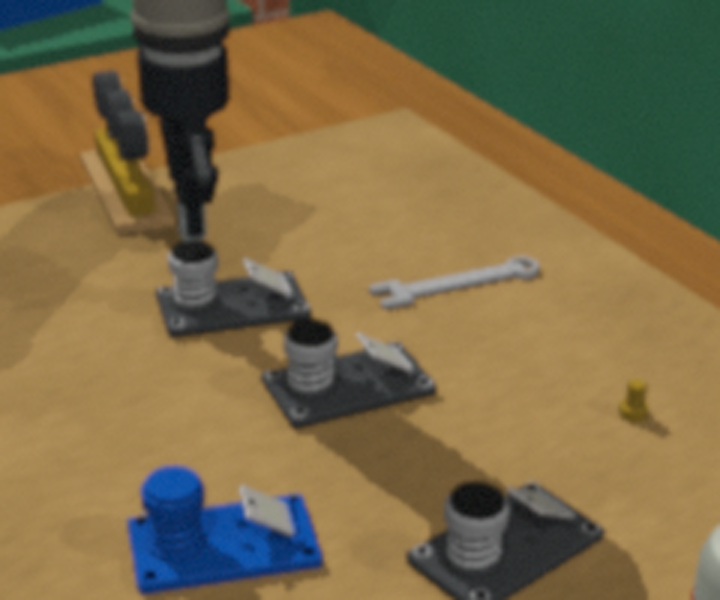

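The view shows the fingertips at crop pixel (193,235), just above the left cup at (193,252). Now press about 8 mm slowly.

Call:
drive_tool --increments '[{"claw": 0,"dx": 0.001,"dy": 0,"dz": 0.008,"wx": 0,"wy": 0,"wz": 0},{"claw": 0,"dx": 0,"dy": 0,"dz": 0.005,"wx": 0,"wy": 0,"wz": 0},{"claw": 0,"dx": 0,"dy": 0,"dz": 0.003,"wx": 0,"wy": 0,"wz": 0},{"claw": 0,"dx": 0,"dy": 0,"dz": 0.003,"wx": 0,"wy": 0,"wz": 0},{"claw": 0,"dx": 0,"dy": 0,"dz": 0.003,"wx": 0,"wy": 0,"wz": 0},{"claw": 0,"dx": 0,"dy": 0,"dz": 0,"wx": 0,"wy": 0,"wz": 0},{"claw": 0,"dx": 0,"dy": 0,"dz": 0,"wx": 0,"wy": 0,"wz": 0},{"claw": 0,"dx": 0,"dy": 0,"dz": 0,"wx": 0,"wy": 0,"wz": 0}]'

```text
t: 3.65
eef_pos: [0.4864, 0.1837, 0.0841]
tool_rot: [-0.0, 0.111, 0.994, 0.0]
contact_force: [-2.9, -0.9, 12.4]
gripper_width: 0.0
grasp_force: 6.1
```

```bash
cat >> s.py <<'E'
E
cat > f.py <<'E'
from h import *
F=[]
for i in range(6):
    read_camera("top");F.append(get_obs()["contact_force"])
print(np.mean(F,0).round(2),np.std(F,0).round(2),get_obs()["eef_pos"].round(4),get_obs()["t"])
E
python3 f.py
```

```text
[-3.47 -0.89 12.42] [0.28 0.36 0.24] [0.4864 0.1837 0.0841] 3.95
```

The left pad pushed back 12.4 N at about 9 mm, so it is the firmest. Up, over to the middle pad and press.

Call:
drive_tool --increments '[{"claw": 0,"dx": 0,"dy": 0,"dz": -0.015,"wx": 0,"wy": 0,"wz": 0},{"claw": 0,"dx": 0,"dy": 0,"dz": -0.03,"wx": 0,"wy": 0,"wz": 0},{"claw": 0,"dx": -0.012,"dy": -0.032,"dz": 0,"wx": 0,"wy": 0,"wz": 0},{"claw": 0,"dx": -0.012,"dy": -0.032,"dz": 0,"wx": 0,"wy": 0,"wz": 0},{"claw": 0,"dx": -0.012,"dy": -0.032,"dz": 0,"wx": 0,"wy": 0,"wz": 0},{"claw": 0,"dx": -0.012,"dy": -0.032,"dz": 0,"wx": 0,"wy": 0,"wz": 0},{"claw": 0,"dx": -0.013,"dy": -0.032,"dz": 0,"wx": 0,"wy": 0,"wz": 0},{"claw": 0,"dx": 0,"dy": 0,"dz": 0,"wx": 0,"wy": 0,"wz": 0},{"claw": 0,"dx": 0,"dy": 0,"dz": 0,"wx": 0,"wy": 0,"wz": 0},{"claw": 0,"dx": 0,"dy": 0,"dz": 0,"wx": 0,"wy": 0,"wz": 0}]'

```text
t: 5.2
eef_pos: [0.5104, 0.0154, 0.1282]
tool_rot: [-0.0, 0.11, 0.994, 0.0]
contact_force: [-0.4, 0.0, -0.3]
gripper_width: -0.001
grasp_force: 0.0
```

```bash
python3 s.py 0.511 0.014 0.085; python3 f.py; python3 - <<'E'
from h import *
I,D=read_camera("side");cv2.imwrite("pics/s2.png",cv2.resize(I[100:300,200:440,::-1],None,fx=3,fy=3,interpolation=2))
E
```

```text
t 5.2 p [0.5104 0.0154 0.1282] F [-0.38  0.01 -0.34] w -0.001 ztool [-0.  0. -1.]
tool delta [-0.0009 -0.0012  0.0432]
[ 0.16  0.18 -0.18] [0.71 0.41 0.29] [0.5105 0.0144 0.1283] 5.5
```

View pics/s2.png

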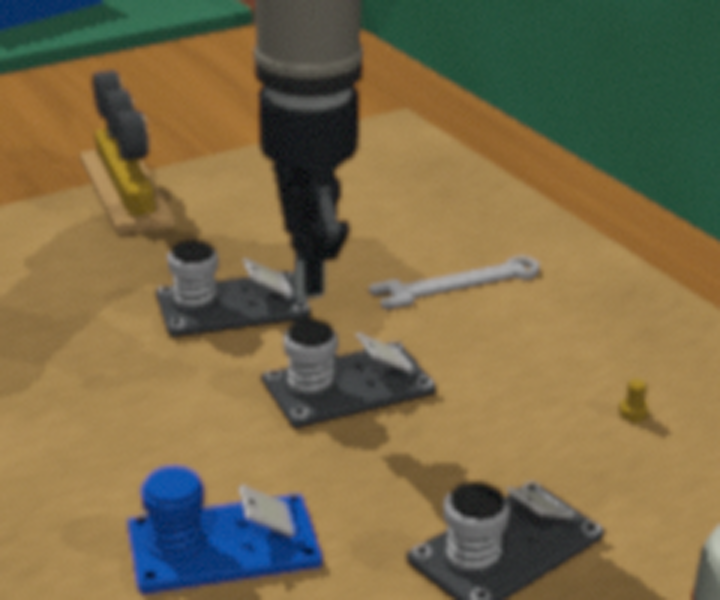

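The left mount is unmoved, and the fingertips at (311,290) stand above the middle cup at (311,330). Press.

Call:
drive_tool --increments '[{"claw": 0,"dx": 0,"dy": 0,"dz": 0.018,"wx": 0,"wy": 0,"wz": 0},{"claw": 0,"dx": 0,"dy": 0,"dz": 0.01,"wx": 0,"wy": 0,"wz": 0},{"claw": 0,"dx": 0,"dy": 0,"dz": 0.006,"wx": 0,"wy": 0,"wz": 0},{"claw": 0,"dx": 0,"dy": 0,"dz": 0.003,"wx": 0,"wy": 0,"wz": 0},{"claw": 0,"dx": 0,"dy": 0,"dz": 0.003,"wx": 0,"wy": 0,"wz": 0},{"claw": 0,"dx": 0,"dy": 0,"dz": 0.003,"wx": 0,"wy": 0,"wz": 0},{"claw": 0,"dx": 0,"dy": 0,"dz": 0,"wx": 0,"wy": 0,"wz": 0},{"claw": 0,"dx": 0,"dy": 0,"dz": 0,"wx": 0,"wy": 0,"wz": 0},{"claw": 0,"dx": 0,"dy": 0,"dz": 0,"wx": 0,"wy": 0,"wz": 0}]'

```text
t: 6.68
eef_pos: [0.5104, 0.014, 0.0854]
tool_rot: [-0.0, 0.111, 0.994, -0.0]
contact_force: [-2.9, -1.1, 4.1]
gripper_width: 0.0
grasp_force: 2.2
```

```bash
python3 f.py
```

```text
[-3.06 -0.09  4.31] [0.49 0.61 0.53] [0.5104 0.014  0.0852] 6.975
```

The middle pad gave 4.3 N at about 7.8 mm, so it looks softest. Now the right one.

Call:
drive_tool --increments '[{"claw": 0,"dx": 0,"dy": 0,"dz": -0.015,"wx": 0,"wy": 0,"wz": 0},{"claw": 0,"dx": 0,"dy": 0,"dz": -0.03,"wx": 0,"wy": 0,"wz": 0},{"claw": 0,"dx": -0.008,"dy": -0.04,"dz": 0,"wx": 0,"wy": 0,"wz": 0},{"claw": 0,"dx": -0.008,"dy": -0.04,"dz": 0,"wx": 0,"wy": 0,"wz": 0},{"claw": 0,"dx": -0.008,"dy": -0.04,"dz": 0,"wx": 0,"wy": 0,"wz": 0},{"claw": 0,"dx": -0.008,"dy": -0.04,"dz": 0,"wx": 0,"wy": 0,"wz": 0},{"claw": 0,"dx": -0.007,"dy": -0.04,"dz": 0,"wx": 0,"wy": 0,"wz": 0},{"claw": 0,"dx": -0.007,"dy": -0.039,"dz": 0,"wx": 0,"wy": 0,"wz": 0},{"claw": 0,"dx": 0,"dy": 0,"dz": 0,"wx": 0,"wy": 0,"wz": 0},{"claw": 0,"dx": 0,"dy": 0,"dz": 0,"wx": 0,"wy": 0,"wz": 0},{"claw": 0,"dx": 0,"dy": 0,"dz": 0,"wx": 0,"wy": 0,"wz": 0}]'

```text
t: 8.35
eef_pos: [0.5035, -0.2278, 0.1305]
tool_rot: [0.0, 0.11, 0.994, 0.0]
contact_force: [0.9, -0.3, -0.5]
gripper_width: 0.002
grasp_force: 0.0
```

```bash
python3 s.py 0.503 -0.229 0.085; python3 - <<'E'
from h import *
I,D=read_camera("side");cv2.imwrite("pics/s3.png",cv2.resize(I[150:350,260:500,::-1],None,fx=3,fy=3,interpolation=2))
E
```

```text
t 8.35 p [ 0.5035 -0.2278  0.1305] F [ 0.87 -0.31 -0.45] w 0.002 ztool [ 0.001  0.001 -1.   ]
tool delta [ 0.0002 -0.0013  0.0455]
```

View pics/s3.png

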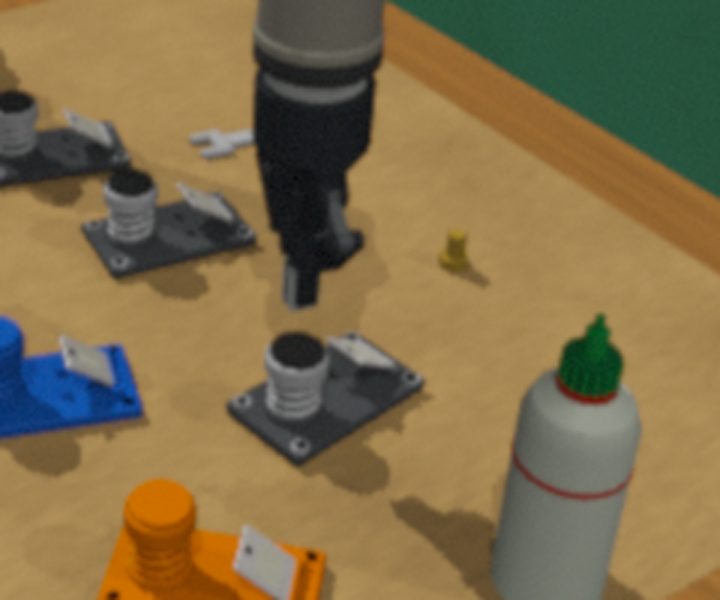

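The fingertips at (298,300) are above the right cup at (297,347); all three tags are still raised. Press.

Call:
drive_tool --increments '[{"claw": 0,"dx": 0,"dy": -0.001,"dz": 0.02,"wx": 0,"wy": 0,"wz": 0},{"claw": 0,"dx": 0,"dy": 0,"dz": 0.01,"wx": 0,"wy": 0,"wz": 0},{"claw": 0,"dx": 0,"dy": 0,"dz": 0.006,"wx": 0,"wy": 0,"wz": 0},{"claw": 0,"dx": 0,"dy": 0,"dz": 0.003,"wx": 0,"wy": 0,"wz": 0},{"claw": 0,"dx": 0,"dy": 0,"dz": 0.003,"wx": 0,"wy": 0,"wz": 0},{"claw": 0,"dx": 0,"dy": 0,"dz": 0.003,"wx": 0,"wy": 0,"wz": 0},{"claw": 0,"dx": 0,"dy": 0,"dz": 0,"wx": 0,"wy": 0,"wz": 0},{"claw": 0,"dx": 0,"dy": 0,"dz": 0,"wx": 0,"wy": 0,"wz": 0},{"claw": 0,"dx": 0,"dy": 0,"dz": 0,"wx": 0,"wy": 0,"wz": 0}]'

```text
t: 9.52
eef_pos: [0.5026, -0.2298, 0.0858]
tool_rot: [-0.0, 0.111, 0.994, 0.0]
contact_force: [-3.5, 3.1, 7.4]
gripper_width: 0.0
grasp_force: 3.6
```

```bash
python3 f.py; python3 s.py 0.568 0.006 0.13
```

```text
[-2.53  2.99  7.46] [0.3  0.73 0.25] [ 0.5026 -0.2298  0.0859] 9.825
t 9.82 p [ 0.5026 -0.2298  0.0859] F [-2.11  2.47  7.73] w -0.0 ztool [ 0.     0.001 -1.   ]
tool delta [-0.0119  0.2444 -0.0439]
```

The right pad gave 7.5 N at about 7 mm, so it is in between and the middle mount is softest. Go above its tag, near the free edge at (0.566, 0.006).

Call:
drive_tool --increments '[{"claw": 0,"dx": 0,"dy": 0,"dz": -0.015,"wx": 0,"wy": 0,"wz": 0},{"claw": 0,"dx": 0,"dy": 0,"dz": -0.03,"wx": 0,"wy": 0,"wz": 0},{"claw": 0,"dx": -0.0015,"dy": 0.04,"dz": 0,"wx": 0,"wy": 0,"wz": 0},{"claw": 0,"dx": -0.0015,"dy": 0.04,"dz": 0,"wx": 0,"wy": 0,"wz": 0},{"claw": 0,"dx": -0.0015,"dy": 0.04,"dz": 0,"wx": 0,"wy": 0,"wz": 0},{"claw": 0,"dx": -0.0015,"dy": 0.04,"dz": 0,"wx": 0,"wy": 0,"wz": 0},{"claw": 0,"dx": -0.0015,"dy": 0.04,"dz": 0,"wx": 0,"wy": 0,"wz": 0},{"claw": 0,"dx": -0.0015,"dy": 0.044,"dz": 0,"wx": 0,"wy": 0,"wz": 0},{"claw": 0,"dx": 0,"dy": 0,"dz": 0,"wx": 0,"wy": 0,"wz": 0},{"claw": 0,"dx": 0,"dy": 0,"dz": 0.03,"wx": 0,"wy": 0,"wz": 0},{"claw": 0,"dx": 0,"dy": 0,"dz": 0.02,"wx": 0,"wy": 0,"wz": 0},{"claw": 0,"dx": 0,"dy": 0,"dz": 0,"wx": 0,"wy": 0,"wz": 0},{"claw": 0,"dx": 0,"dy": 0,"dz": 0,"wx": 0,"wy": 0,"wz": 0}]'

```text
t: 11.45
eef_pos: [0.5657, 0.005, 0.0813]
tool_rot: [0.001, 0.111, 0.994, -0.0]
contact_force: [-0.2, 0.1, 0.2]
gripper_width: 0.002
grasp_force: 0.0
```

```bash
python3 s.py 0.566 0.006 0.0445; python3 - <<'E'
from h import *
I,D=read_camera("side");cv2.imwrite("pics/s4.png",cv2.resize(I[150:280,250:400,::-1],None,fx=4.5,fy=4.5,interpolation=2))
E
```

```text
t 11.45 p [0.5657 0.005  0.0813] F [-0.23  0.1   0.17] w 0.002 ztool [ 0.001 -0.    -1.   ]
tool delta [0.     0.001  0.0368]
```

View pics/s4.png

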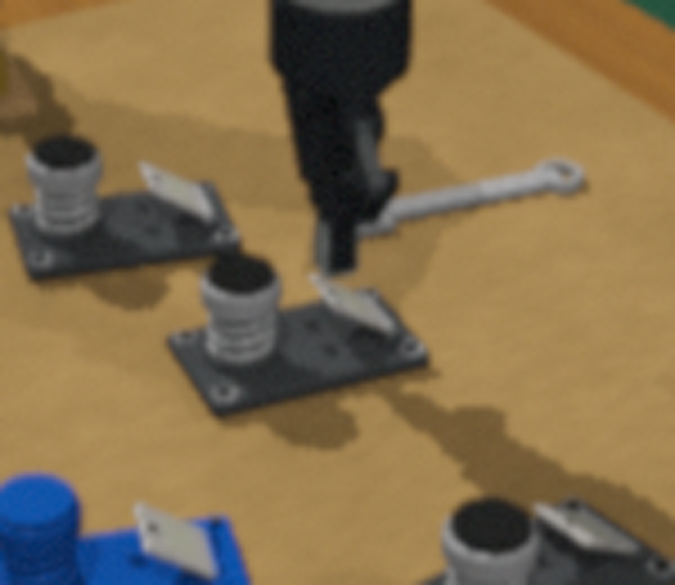

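The fingertips at (335,270) are over the middle tag's free edge at (315–350,282), clear of the cup. Fold it down.

Call:
drive_tool --increments '[{"claw": 0,"dx": 0,"dy": 0.001,"dz": 0.01,"wx": 0,"wy": 0,"wz": 0},{"claw": 0,"dx": 0,"dy": 0,"dz": 0.005,"wx": 0,"wy": 0,"wz": 0},{"claw": 0,"dx": 0,"dy": 0,"dz": 0.005,"wx": 0,"wy": 0,"wz": 0},{"claw": 0,"dx": 0,"dy": 0,"dz": 0.005,"wx": 0,"wy": 0,"wz": 0},{"claw": 0,"dx": 0,"dy": 0,"dz": 0.004,"wx": 0,"wy": 0,"wz": 0},{"claw": 0,"dx": 0,"dy": 0,"dz": 0.003,"wx": 0,"wy": 0,"wz": 0},{"claw": 0,"dx": 0,"dy": 0,"dz": 0.002,"wx": 0,"wy": 0,"wz": 0},{"claw": 0,"dx": 0,"dy": 0,"dz": 0.001,"wx": 0,"wy": 0,"wz": 0},{"claw": 0,"dx": 0,"dy": 0,"dz": 0,"wx": 0,"wy": 0,"wz": 0},{"claw": 0,"dx": 0,"dy": 0,"dz": 0,"wx": 0,"wy": 0,"wz": 0}]'

```text
t: 12.75
eef_pos: [0.5655, 0.0068, 0.0454]
tool_rot: [0.0, 0.111, 0.994, 0.0]
contact_force: [0.6, 0.0, 0.4]
gripper_width: 0.002
grasp_force: 0.0
```

```bash
python3 f.py
```

```text
[-0.49 -0.25  0.18] [0.53 0.49 0.35] [0.5653 0.0068 0.0453] 13.05
```

Call:
drive_tool --increments '[{"claw": 0,"dx": 0,"dy": 0,"dz": 0.001,"wx": 0,"wy": 0,"wz": 0},{"claw": 0,"dx": 0,"dy": 0,"dz": 0.001,"wx": 0,"wy": 0,"wz": 0},{"claw": 0,"dx": 0,"dy": 0,"dz": 0,"wx": 0,"wy": 0,"wz": 0},{"claw": 0,"dx": 0,"dy": 0,"dz": 0,"wx": 0,"wy": 0,"wz": 0}]'

```text
t: 13.55
eef_pos: [0.5655, 0.0068, 0.0444]
tool_rot: [0.0, 0.111, 0.994, 0.0]
contact_force: [-3.2, 0.2, 12.5]
gripper_width: 0.001
grasp_force: 6.1
```

It is on its stop (12.5 N at fingertip height 19.4 mm). Lift clear.

Call:
drive_tool --increments '[{"claw": 0,"dx": 0,"dy": 0,"dz": -0.01,"wx": 0,"wy": 0,"wz": 0},{"claw": 0,"dx": 0,"dy": 0,"dz": -0.03,"wx": 0,"wy": 0,"wz": 0},{"claw": 0,"dx": 0,"dy": 0,"dz": -0.05,"wx": 0,"wy": 0,"wz": 0},{"claw": 0,"dx": 0,"dy": 0,"dz": -0.05,"wx": 0,"wy": 0,"wz": 0},{"claw": 0,"dx": 0,"dy": 0,"dz": -0.05,"wx": 0,"wy": 0,"wz": 0},{"claw": 0,"dx": 0,"dy": 0,"dz": 0,"wx": 0,"wy": 0,"wz": 0},{"claw": 0,"dx": 0,"dy": 0,"dz": 0,"wx": 0,"wy": 0,"wz": 0},{"claw": 0,"dx": 0,"dy": 0,"dz": 0,"wx": 0,"wy": 0,"wz": 0}]'

```text
t: 14.55
eef_pos: [0.5644, 0.0068, 0.2319]
tool_rot: [-0.001, 0.111, 0.994, -0.0]
contact_force: [-0.4, -0.4, 0.4]
gripper_width: -0.001
grasp_force: 0.0
```

```bash
python3 s.py; python3 - <<'E'
from h import *
I,D=read_camera("side");cv2.imwrite("pics/s5.png",cv2.resize(I[150:310,230:430,::-1],None,fx=3.5,fy=3.5,interpolation=2))
E
```

```text
t 14.55 p [0.5644 0.0068 0.2319] F [-0.42 -0.44  0.43] w -0.001 ztool [-0.003 -0.    -1.   ]
```

View pics/s5.png

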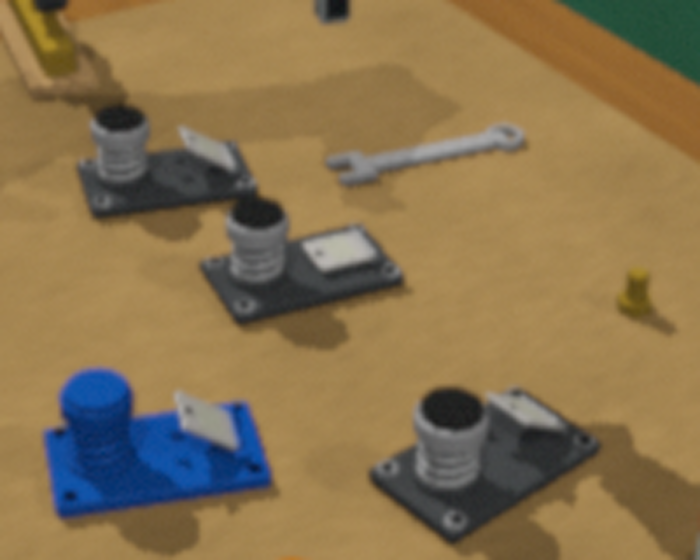

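The middle tag lies flat at (342,250). The left (210,148) and right (525,410) tags are still raised, all pads are up and the gripper is clear.

```bash
python3 -c "
from station import *
print(hand_in())"
```

```text
the job is handed in; nothing more can be done
None
```

I pressed the three pads left to right, found the middle mount softest (4.3 N at about 8 mm, against 12.4 N left at 9 mm and 7.5 N right at 7 mm), folded only its tag flat, and handed the job in at about 15 s; no verdict was returned.

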